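# Open the key safe by its number dial

### The job

Open the key safe: turn its dial clockwise to 7. Once the 7 comes into the little window, turn on slowly and feel for the spot where the lock drops in and catches the dial, and do not force the dial against the lock. Then let go of the dial and pull the drawer by its handle all the way out, without yanking at it should it still be locked; leave the mug and the clip dish standing where they are.

Things in the scene. Friction and masses are not known exactly. Their poses are not given: they have to be found in the camera images.
- key_safe: Grey steel key safe, fixed, 150 x 200 x 80 mm (x, y, z). Origin: centre of its underside; z up, x away from the robot, y left. The dial is on its top, the drawer's front is the -y face. Inside, a spring bolt locks the drawer; at one spot of the dial it jumps up into a gap of the lock disc: this frees the drawer and catches the dial.
- window (a point): Middle of the small window (about 35 x 28 mm) in the -x side of the black conical cover on the safe's top (120 mm across its foot, 26 mm high). It shows one number of the white drum inside, black digits 0 to 9, 15 mm tall; a red mark stands at the middle of its lower edge. Numbers move to the left as the dial turns clockwise.
- dial_unit: The turning unit: number drum, knob and, hidden inside, the lock disc (the bolt bears on it 30 mm from the axis). Origin: on the vertical dial axis, 80 mm above the desk. Over 25 N between bolt and disc is forcing it: about 0.75 Nm at the knob; a firm grip that turns on 0.03 to 0.04 rad after the dial has stopped gets near that.
- dial_grip (a point): Point on the dial axis in the knob's black wing, 132 mm above the desk, where it is gripped. The wing is 52 mm long along this point's x axis (it turns with the dial), 14 mm thick along y, from 111.5 to 142.5 mm above the desk. Below it is an aluminium disc 67 mm across, top at 111.5 mm: fingertips must stay above that. Free room all round.
- dial (a joint): Rad, grows clockwise from above; number n is mid-window at 0.6283 n, so 7 at 4.398. Range -0.3 to 5.95, starts at 1.3 to 3.6. Turning takes about 0.1 Nm, no clicks; it stays where left. The drop-in spot is unknown, up to 0.24 rad either side of 4.398. Dropped in, the dial has a play of about 0.07 rad in all, then stands hard against the bolt, both ways.
- handle (a point): Middle of the drawer's aluminium bar handle, 50 mm above the desk. The bar is 11 mm thick and 80 mm long along the safe's x axis, 42 mm in front of the drawer's front (36 mm free behind the bar); two posts join it to the front 36 mm either side of the middle. The safe's top is 30 mm above the bar.
- drawer (a joint): How far the drawer is pulled out, in m, along the safe's -y: 0 shut, 0.090 fully out, against a stop. Free, it slides with about 2 N and stays where it is left; locked, it moves 1 to 2 mm and then stands against the bolt.
- drawer_unit: The drawer with its front, handle and a bunch of keys inside. Origin: as that of the safe when shut. More than 25 N between it and the bolt counts as yanking at a locked drawer.
- mug: White mug, 78 mm across without the handle, 97 mm high, loose; stands to the right at the back. Origin: centre of its underside. To be left alone.
- clip_dish: Black round dish of paper clips, 74 mm across, 24 mm high, loose; stands to the left of the safe. Origin: centre of its underside. To be left alone.

How it is judged:
By the outcome, as a careful person would: the job done as asked, in the order asked, and still so for the second after the job is handed in, with the robot touching nothing.
It also fails if it takes over 72 s, if anything falls off the work surface, if the arm or the gripper's body presses on something with over 40 N, if the wrist force passes 120 N, or if a joint passes its speed limit or range.

### The arm

A 6-joint arm with a two-finger parallel gripper is mounted at the origin on a cart in front of the work surface, level with it; the furniture and walls round the work are solid. World frame = base frame: x ahead of the robot, y to its left, z up, the work surface at z = 0. Lengths are in m, angles in rad, forces in N, time in s.
With the tool pointing down it reaches from about 0.2 to 0.875 m from the base axis. Payload 3.4 kg.
Tool frame: the origin (TCP) lies midway between the tips of the shut fingers; the grasp point (between the pads) lies 19 mm behind it (pinch_z is the z of the grasp point in the tool frame, in m); z points along the fingers, y is the line along which they close (so a half turn about z gives the same grasp; the last joint's range is limited). The gripper opens to 94 mm and grips with 3 to 60 N. Pads are 16 mm wide; open, the fingers measure 119 mm over their backs; the gripper's body (75 mm by 177 mm) begins 78 mm behind the grasp point.
Start: joints at [-1.285, 0.276, 1.505, -0, 1.361, -0.121], TCP at [0.228, -0.528, 0.205] pointing down, gripper open.
Joint ranges: [-2.89, 2.89], [-0.75, 2.08], [0.22, 2.7], [-1.18, 4.32], [0.11, 2.71], [-2.7, 2.7]. Speed limits (rad/s): [2.57, 2.57, 3.14, 3.14, 3.14, 3.14].

### API

Orientations are given as a unit quaternion [x, y, z, w].
In Python, from plant import * gives the robot as it stands.
- The arm moves only by the tool carry_out, never from a script. Its argument "motion" is a list of rows, each a list of 2 entries, a list of its own where there are three numbers: the shift along the world's x, y, z normalised to -1 to 1, where 1 is 10 cm, then the turn, a rotation vector about the world's x, y, z normalised to -1 to 1, where 1 is pi rad. A call has 1 to 12 rows; each row is the pose to reach, as a shift and turn from the pose commanded when the call began, turning the shorter way round; what a row does not reach only later rows make up. A row lasts 1/8 s, in which the tool goes at most 62.5 mm and 10.7 degrees, less where a joint would pass 70% of its speed; a pose out of reach is approached as far as the arm can. A call with a number of a shift or a turn outside -1 to 1 is refused whole. A call with a gripper value outside its range is refused whole. "hand" is the gripper command: -1 is fully open, 1 is shut, values between are in proportion, set as the call begins (left out, the last holds). The fingers move at their own pace and stop on an object; "force" is the grip in N (left out, the last holds). Time passes only in rows, so rows that repeat a pose let the fingers close. It gives the time, the measured TCP pose, the force, the opening and the grip force at its end, in the units of the state.
- read_state(): the state, without advancing time (a new reading comes with each control period).
- read_camera(name): name is "side" or "top" or "wrist"; returns a dict with "pixels" (384x512x3 uint8, red, green, blue), "intrinsics" (3x3 intrinsics, pixels), "k1" (the pictures are not rectified: a ray, as slopes to the right and down, at radius r is drawn at 1 + k1 r^2 times it, then the intrinsics apply), "pose" (4x4, takes a point from camera to world coordinates); the wrist camera has in their place "T_tool_cam" (4x4, takes a point from camera to tool coordinates, whose origin is the TCP and whose axes are the flange's). Camera axes: x right, y down, z forward; pixel columns grow to the right and rows downward; lengths in m; the calibration is good to about 2 mm. A picture is of the moment at which its call begins: read the wrist's pose just before it. There is no depth.
- sign_off(): hands the job in; it is judged then, once.
The state is a dict: "time": time; "joint_positions": joint angles; "joint_velocities": joint speeds; "joint_efforts": joint torques, N m; "tool_pos": TCP position; "orientation": TCP orientation; "force": force on the tool from outside, world axes, zero at the start; "ft_torque": the same for the moment, N m; "grip_width": finger opening in m; "gripper_force": force on a finger pad.
Only numpy, scipy, OpenCV 4.12 (cv2) and the standard library are available. Lean on these libraries where they do the work, as an engineer would, in place of code of your own. Each camera call takes 0.05 s, during which the arm holds its last target. There are 200 camera calls.

## Working session

There is one attempt and no reset: what is moved stays moved. The work goes in short steps, Python scripts to look and compute and a tool call to move; the robot and the scene stay as the last step left them, time stands still between calls to the robot, and variables do not carry over. Pictures are saved under pics/ and viewed, at most 10 in all, crops included, and the job is handed in when it is done.

Besides the shell and the picture viewer there is one more tool, called after "Request:" as name([rows], argument=value, ...), one row to a line, values as JSON. carry_out: Moves the arm, as the interface text tells. Its arguments: {"type":"object","properties":{"motion":{"type":"array","items":{"type":"array"}},"hand":{"type":"number"},"force":{"type":"number"}},"required":["motion"]}

```bash
mkdir -p pics
cat > h.py <<'E'
from plant import *
import numpy as np, cv2
from scipy.spatial.transform import Rotation as R
def campose(c,s):
    if "pose" in c: return np.array(c["pose"])
    T=np.eye(4);T[:3,:3]=R.from_quat(s["orientation"]).as_matrix();T[:3,3]=s["tool_pos"]
    return T@np.array(c["T_tool_cam"])
def ray(c,P,uv):
    K=np.array(c["intrinsics"]);k=c["k1"]
    n=cv2.undistortPoints(np.array([[uv]],float),K,np.array([k,0,0,0.]))[0,0]
    return P[:3,3],P[:3,:3]@np.array([n[0],n[1],1])
def onz(c,P,uv,z):
    o,d=ray(c,P,uv);return o+d*(z-o[2])/d[2]
def proj(c,P,X):
    p=P[:3,:3].T@(np.array(X)-P[:3,3]);q,_=cv2.projectPoints(p.reshape(1,3),np.zeros(3),np.zeros(3),np.array(c["intrinsics"]),np.array([c["k1"],0,0,0.]));return q[0,0]
E
python3 - <<'E'
from h import *
import pickle
s=read_state();print(s)
d={}
for n in ["top","side"]:
    c=read_camera(n);d[n]=c;cv2.imwrite(f"pics/{n}1.png",c["pixels"][:,:,::-1]);print(n,c["k1"],np.round(c["pose"],3).tolist())
pickle.dump(d,open("d.pkl","wb"))
a=np.hstack([cv2.imread("pics/top1.png"),cv2.imread("pics/side1.png")])
E
```

```text
{'time': 0.0, 'joint_positions': array([-1.28500506e+00,  2.76571486e-01,  1.50609252e+00, -1.05206917e-05,
        1.36067431e+00, -1.20973770e-01]), 'joint_velocities': array([-1.39854306e-03, -1.40395290e-03,  1.84950256e-03, -4.68480361e-04,
       -6.81601806e-05,  2.20590962e-03]), 'joint_efforts': array([-2.26438424e-03, -4.04595208e+01, -2.37232518e+01,  6.97651436e-02,
        3.45258170e-02, -1.49234152e-04]), 'tool_pos': array([ 0.22734329, -0.52755301,  0.20463432]), 'orientation': array([ 9.79388374e-01,  2.01984284e-01, -7.69740749e-05, -8.69449342e-04]), 'force': array([0.41648815, 1.04334899, 0.69765051]), 'ft_torque': array([0.03301677, 0.01791027, 0.04645431]), 'gripper_force': 0.0, 'grip_width': 0.09384322764544357}
top -0.11961615343696605 [[0.022, -0.983, 0.183, 0.308], [-0.997, -0.035, -0.067, -0.06], [0.072, -0.181, -0.981, 1.35], [0.0, 0.0, 0.0, 1.0]]
side 0.02047328774117058 [[0.819, -0.254, 0.515, -0.143], [-0.574, -0.346, 0.742, -1.087], [-0.01, -0.903, -0.429, 0.654], [0.0, 0.0, 0.0, 1.0]]
```

View pics/top1.png

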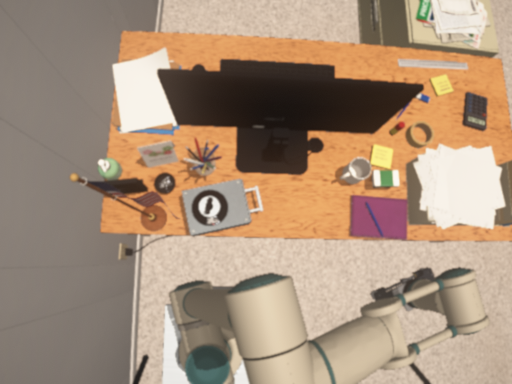

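View pics/side1.png

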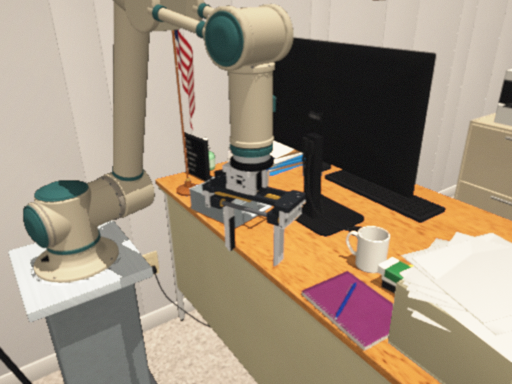

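The top view shows the grey safe around (215,206), its knob around (210,206) and the handle at about (255,200). The clip dish is at (164,183) and the mug at (357,170), with a lamp to the left at (150,215). In the side view the arm partly hides the safe.

Run:
```python
from h import *
import pickle
d=pickle.load(open("d.pkl","rb"));c=d["top"];P=campose(c,None);im=c["pixels"]
cv2.imwrite("pics/crop1.png",cv2.resize(im[165:245,90:275][:,:,::-1],None,fx=4.2,fy=4.2,interpolation=cv2.INTER_CUBIC))
hsv=cv2.cvtColor(im,cv2.COLOR_RGB2HSV)
m=((hsv[...,1]<70)).astype(np.uint8);m[:170]=0;m[236:]=0;m[:,:178]=0;m[:,275:]=0
m=cv2.morphologyEx(m,cv2.MORPH_CLOSE,np.ones((15,15)));m=cv2.morphologyEx(m,cv2.MORPH_OPEN,np.ones((21,21)))
cs,_=cv2.findContours(m,0,2);k=max(cs,key=cv2.contourArea);b=cv2.minAreaRect(k);print(b);q=cv2.boxPoints(b)
for p in q: print(p,onz(c,P,p,.08))
print("ctr",onz(c,P,b[0],.08))
```

```text
((221.5, 206.5), (49.0, 73.0), 90.0)
[185. 182.] [0.55473406 0.10154268 0.08      ]
[258. 182.] [ 0.56344627 -0.14036877  0.08      ]
[258. 231.] [ 0.40027097 -0.14406798  0.08      ]
[185. 231.] [0.39323178 0.09276342 0.08      ]
ctr [ 0.47713428 -0.02220204  0.08      ]
```

View pics/crop1.png

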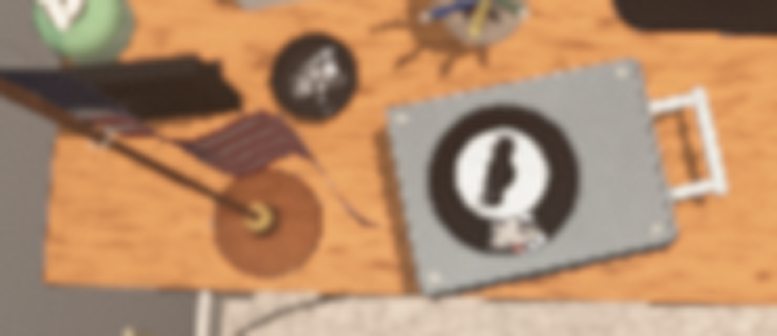

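The crop shows the safe's top corners at (387,110), (640,60), (677,240) and (430,295). The aluminium disc centre is near (502,178), the wing runs from (510,135) to (492,205), and the handle bar from (700,92) to (722,190). The flag pole at the left foot is an obstacle to keep away from.

Run:
```python
from h import *
import pickle
d=pickle.load(open("d.pkl","rb"));c=d["top"];P=campose(c,None)
f=lambda u,v,z:onz(c,P,((u+.5)/4.2+90-.5,(v+.5)/4.2+165-.5),z)
q=[f(*p,.08) for p in [(387,110),(640,60),(677,240),(430,295)]]
print(np.round(q,3).tolist(),np.mean(q,0))
y=(q[0]-q[1]+q[3]-q[2]);print("safe yaw of y axis",np.degrees(np.arctan2(y[1],y[0]))-90)
x=(q[0]-q[3]+q[1]-q[2]);print("x yaw",np.degrees(np.arctan2(x[1],x[0])))
print("dial",f(502,178,.1115),"handle",f(711,141,.055))
w=f(510,135,.1425)-f(492,205,.1425);print(np.linalg.norm(w),"wing yaw",np.degrees(np.arctan2(w[1],w[0])))
print("bar ends",f(700,92,.055),f(722,190,.055),"pole foot",f(262,218,.03))
s=read_state();Rm=R.from_quat(s["orientation"]).as_matrix();print(Rm.round(3));print(np.array(read_camera("wrist")["T_tool_cam"]).round(3))
```

```text
[[0.525, 0.111, 0.08], [0.572, -0.087, 0.08], [0.43, -0.12, 0.08], [0.381, 0.07, 0.08]] [ 0.47704812 -0.006602    0.08      ]
safe yaw of y axis 13.88628636781985
x yaw 14.539505904928397
dial [0.47002353 0.01620754 0.1115    ] handle [ 0.51282077 -0.14628988  0.055     ]
0.05397078705016418 wing yaw -11.768930959445463
bar ends [ 0.55260612 -0.13648396  0.055     ] [ 0.47340902 -0.15600125  0.055     ] pole foot [0.44168592 0.21277692 0.03      ]
[[ 0.918  0.396 -0.   ]
 [ 0.396 -0.918  0.002]
 [ 0.    -0.002 -1.   ]]
[[ 0.001 -0.971 -0.24   0.07 ]
 [ 1.     0.     0.001  0.001]
 [-0.001 -0.24   0.971 -0.18 ]
 [ 0.     0.     0.     1.   ]]
```

Run:
```python
from h import *
import pickle
d=pickle.load(open("d.pkl","rb"));c=d["top"];P=campose(c,None);e=d["side"];Q=campose(e,None)
cv2.imwrite("pics/flag.png",cv2.resize(e["pixels"][10:210,140:290][:,:,::-1],None,fx=3,fy=3,interpolation=cv2.INTER_CUBIC))
for z in (0,.1,.2,.3,.4,.5,.6): print(z,"top",proj(c,P,(.442,.213,z)).round(),"side",proj(e,Q,(.442,.213,z)).round(),"cloth310,150",onz(c,P,(163.5,200),z).round(3),"tail",onz(c,P,(179,218),z).round(3))
```

```text
0 top [154. 217.] side [189. 191.] cloth310,150 [0.504 0.183 0.   ] tail [0.443 0.125 0.   ]
0.1 top [148. 214.] side [186. 165.] cloth310,150 [0.489 0.165 0.1  ] tail [0.433 0.112 0.1  ]
0.2 top [140. 210.] side [184. 138.] cloth310,150 [0.475 0.147 0.2  ] tail [0.423 0.098 0.2  ]
0.3 top [132. 206.] side [181. 110.] cloth310,150 [0.46  0.129 0.3  ] tail [0.413 0.084 0.3  ]
0.4 top [122. 200.] side [178.  79.] cloth310,150 [0.446 0.111 0.4  ] tail [0.403 0.071 0.4  ]
0.5 top [110. 193.] side [175.  47.] cloth310,150 [0.431 0.093 0.5  ] tail [0.393 0.057 0.5  ]
0.6 top [ 94. 185.] side [172.  12.] cloth310,150 [0.417 0.075 0.6  ] tail [0.383 0.043 0.6  ]
```

View pics/flag.png

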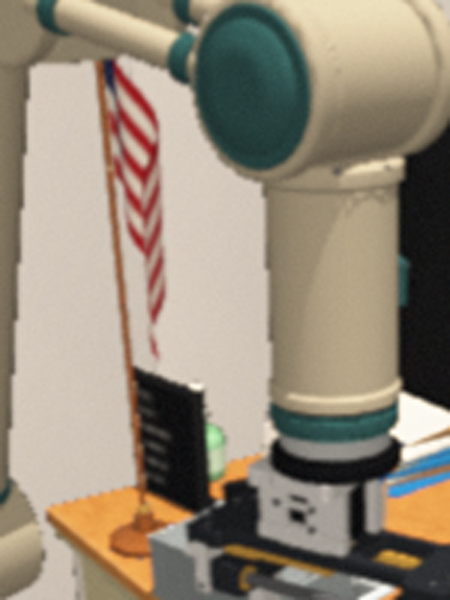

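Run:
```python
from h import *
import pickle
d=pickle.load(open("d.pkl","rb"));c=d["top"];P=campose(c,None);e=d["side"];Q=campose(e,None)
def tri(a,b):
    o1,d1=ray(c,P,a);o2,d2=ray(e,Q,b)
    t=np.linalg.lstsq(np.c_[d1,-d2],o2-o1,rcond=None)[0];p,q=o1+t[0]*d1,o2+t[1]*d2
    return ((p+q)/2).round(3),np.linalg.norm(p-q).round(4)
t=lambda u,v:(u/4.2+90,v/4.2+165)
s=lambda u,v:(140+u/3,10+v/3)
for a in [t(375,225),t(345,200),t(310,160)]:
  for b in [s(155,358),s(152,330),s(163,310),s(158,130)]: print(np.round(a),np.round(b),*tri(a,b))
```

```text
[179. 219.] [192. 129.] [0.415 0.088 0.267] 0.0
[179. 219.] [191. 120.] [0.412 0.084 0.299] 0.0003
[179. 219.] [194. 113.] [0.416 0.078 0.32 ] 0.0137
[179. 219.] [193.  53.] [0.404 0.05  0.498] 0.0276
[172. 213.] [192. 129.] [0.429 0.111 0.26 ] 0.0057
[172. 213.] [191. 120.] [0.425 0.106 0.292] 0.0053
[172. 213.] [194. 113.] [0.429 0.1   0.313] 0.0085
[172. 213.] [193.  53.] [0.415 0.068 0.496] 0.0235
[164. 203.] [192. 129.] [0.45  0.141 0.249] 0.019
[164. 203.] [191. 120.] [0.446 0.134 0.283] 0.0182
[164. 203.] [194. 113.] [0.449 0.128 0.305] 0.0038
[164. 203.] [193.  53.] [0.432 0.09  0.493] 0.0137
```

Request:
carry_out([
  [[0.35, 0.98, 0.09], [0, 0, 0.163]],
  [[0.35, 0.98, 0.09], [0, 0, 0.163]],
  [[0.35, 0.98, 0.09], [0, 0, 0.163]],
], hand=-1)

```text
time: 0.52
tool_pos: [0.2632, -0.4271, 0.2148]
orientation: [0.895, 0.447, 0.0, -0.0]
force: [0.2, -0.7, -0.3]
grip_width: 0.0943
gripper_force: 0.0
```

Request:
carry_out([
  [[0.35, 0.98, 0.09], [0, 0, 0.163]],
  [[0.35, 0.98, 0.09], [0, 0, 0.163]],
  [[0.35, 0.98, 0.09], [0, 0, 0.163]],
])

```text
time: 0.9
tool_pos: [0.298, -0.3292, 0.2238]
orientation: [0.752, 0.659, 0.0, -0.0]
force: [-0.2, -0.9, -0.5]
grip_width: 0.0941
gripper_force: 0.0
```

Request:
carry_out([
  [[0.35, 0.98, 0.09], [0, 0, 0.163]],
  [[0.35, 0.98, 0.09], [0, 0, 0.163]],
  [[0.35, 0.98, 0.09], [0, 0, 0.163]],
])

```text
time: 1.27
tool_pos: [0.3329, -0.2314, 0.2327]
orientation: [0.56, 0.828, 0.0, 0.0]
force: [-1.1, -0.7, -0.2]
grip_width: 0.0938
gripper_force: 0.0
```

Request:
carry_out([
  [[0.35, 0.98, 0.09], [0, 0, 0.163]],
  [[0.35, 0.98, 0.09], [0, 0, 0.163]],
  [[0.35, 0.98, 0.09], [0, 0, 0.163]],
])

```text
time: 1.65
tool_pos: [0.3679, -0.1336, 0.2417]
orientation: [0.332, 0.943, 0.001, 0.0]
force: [0.0, -0.4, 0.0]
grip_width: 0.094
gripper_force: 0.0
```

Request:
carry_out([
  [[0.35, 0.98, 0.09], [0, 0, 0.163]],
  [[0.35, 0.98, 0.09], [0, 0, 0.163]],
  [[0.35, 0.98, 0.09], [0, 0, 0.163]],
  [[0.35, 0.98, 0.09], [0, 0, 0.163]],
])

```text
time: 2.15
tool_pos: [0.4024, -0.0376, 0.2503]
orientation: [0.087, 0.996, 0.0, -0.0]
force: [0.1, 0.5, 0.8]
grip_width: 0.094
gripper_force: 0.0
```

Run:
```python
from h import *
import pickle
s=read_state();c=read_camera("wrist");pickle.dump((s,c),open("w.pkl","wb"));print(s["time"],s["tool_pos"],s["joint_positions"].round(2),s["force"])
x=R.from_quat(s["orientation"]).as_matrix()[:,0];print("yaw",np.degrees(np.arctan2(x[1],x[0])))
cv2.imwrite("pics/w1.png",cv2.resize(c["pixels"][:,:,::-1],None,fx=1.5,fy=1.5,interpolation=cv2.INTER_CUBIC))
```

```text
2.15 [ 0.40237706 -0.03760906  0.25030074] [-0.27 -0.01  1.74 -0.    1.41 -1.66] [0.14835953 0.48450472 0.84625078]
yaw 169.99047125331242
```

View pics/w1.png

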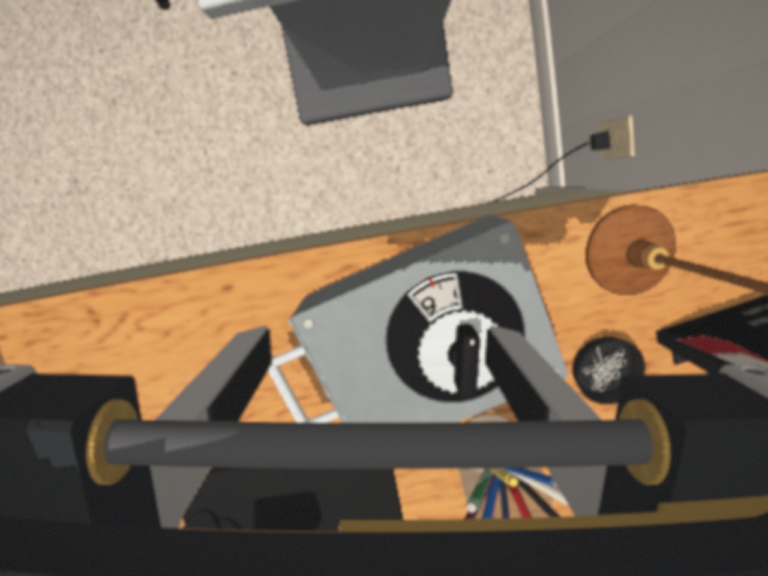

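The wrist view (upside down) shows the window near (437,293) with its red mark at (432,283). The disc is centred at about (457,352), the black wing runs from (468,330) to (466,390), and the flag pole base is at (650,255).

Run:
```python
from h import *
import pickle
s,c=pickle.load(open("w.pkl","rb"))
im=c["pixels"][170:275,245:355][::-1,::-1,::-1]
cv2.imwrite("pics/w1z.png",cv2.resize(im,None,fx=5,fy=5,interpolation=cv2.INTER_CUBIC))
```

```text
(no output)
```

View pics/w1z.png

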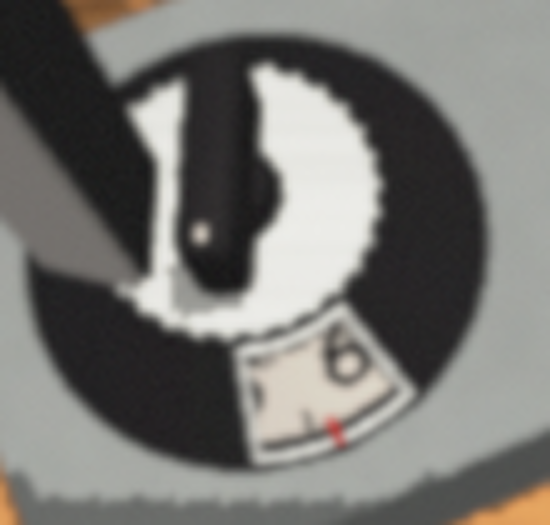

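The zoom shows the 6 right of the red mark at (345,358), the mark at (337,432) and the half tick at (308,420). The dial therefore stands at about 5.65, or 3.55 rad. The wing is upright in the crop, with its near end at (220,290).

Run:
```python
from h import *
import pickle
s,c=pickle.load(open("w.pkl","rb"));P=campose(c,s)
f=lambda x,y,z:onz(c,P,(354.5-x/5,274.5-y/5),z)
print("disc ctr",f(250,200,.1115))
e=[f(380,195,.1115),f(235,335,.1115),f(265,65,.1115)]
A=np.array([[2*p[0],2*p[1],1] for p in e]);b=[p[0]**2+p[1]**2 for p in e];q=np.linalg.solve(A,b);print("circle",q[:2],np.sqrt(q[2]+q[0]**2+q[1]**2))
cc=f(258,252,.08);print("cover foot rough",cc)
a,b=f(220,283,.1425),f(223,62,.1425);w=a-b;print(a,b,np.linalg.norm(w),np.degrees(np.arctan2(w[1],w[0])))
for X in [(350,320),]: pass
# window mark and six direction at approximate heights, about axis
C=q[:2]
for n,p,z in [("mark",(337,432),.084),("six",(345,358),.094),("tick",(308,420),.086)]:
    v=f(*p,z)[:2]-C;print(n,np.linalg.norm(v),np.degrees(np.arctan2(v[1],v[0])))
```

```text
disc ctr [0.47178421 0.01260245 0.1115    ]
circle [0.47351928 0.01603163] 0.0342584524916735
cover foot rough [0.47085561 0.01621152 0.08      ]
[0.44111885 0.01740908 0.1425    ] [0.49153229 0.01061541 0.1425    ] 0.050869132870766116 172.32510908125866
mark 0.05549386871299832 -166.11466858130362
six 0.042877735847094506 -154.16993471441967
tick 0.05064759708707463 -172.12489467961865
```

Request:
carry_out([
  [[0.4, 0.1, 0], [0, 0, 0]],
  [[0.7, 0.33, 0], [0, 0, 0]],
  [[0.7, 0.33, 0], [0, 0, 0]],
])

```text
time: 2.58
tool_pos: [0.4739, -0.0049, 0.2499]
orientation: [0.088, 0.996, 0.0, -0.0]
force: [0.4, -0.6, -0.3]
grip_width: 0.094
gripper_force: 0.0
```

Request:
carry_out([
  [[0, 0, -0.4], [0, 0, 0]],
  [[0, 0, -0.8], [0, 0, 0]],
  [[0, 0, -0.9], [0, 0, 0]],
  [[0, 0, -0.9], [0, 0, 0]],
])

```text
time: 3.08
tool_pos: [0.4722, -0.0057, 0.1607]
orientation: [0.088, 0.996, -0.0, -0.0]
force: [0.2, -0.4, 0.7]
grip_width: 0.0943
gripper_force: 0.0
```

Run:
```python
from h import *
s=read_state();c=read_camera("wrist");print(s["time"],s["tool_pos"],s["joint_positions"].round(2),s["force"])
cv2.imwrite("pics/w2.png",cv2.resize(c["pixels"][100:330,130:450][::-1,::-1,::-1],None,fx=2.4,fy=2.4,interpolation=cv2.INTER_CUBIC))
P=campose(c,s)
for X in [(.470,.0155,.1425),(.4444,.020,.1425),(.4956,.011,.1425)]:
    u=proj(c,P,X);print(((449.5-u[0])*2.4).round(),((329.5-u[1])*2.4).round())
```

```text
3.075 [ 0.47216343 -0.00571626  0.16072694] [-0.16  0.15  1.79 -0.    1.2  -1.55] [ 0.18620464 -0.43779332  0.66111093]
404.0 281.0
402.0 367.0
406.0 200.0
```

View pics/w2.png

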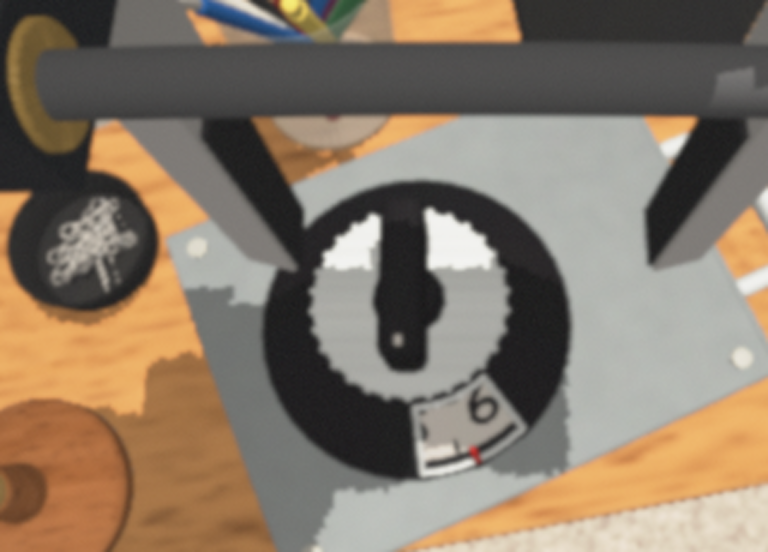

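The view from above matches: the wing runs from (403,200) to (405,370), as predicted by (.470, .0155) and yaw 170. The window shows 6 right of the mark.

Request:
carry_out([
  [[-0.02, 0.21, -0.1], [0, 0, 0]],
  [[-0.02, 0.21, -0.3], [0, 0, 0]],
  [[-0.02, 0.21, -0.43], [0, 0, 0]],
  [[-0.02, 0.21, -0.43], [0, 0, 0]],
])

```text
time: 3.62
tool_pos: [0.4705, 0.0157, 0.1176]
orientation: [0.087, 0.996, 0.0, -0.0]
force: [0.4, -0.1, 1.2]
grip_width: 0.0941
gripper_force: 0.0
```

Request:
carry_out([
  [[0, 0, 0], [0, 0, 0]],
  [[0, 0, 0], [0, 0, 0]],
  [[0, 0, 0], [0, 0, 0]],
  [[0, 0, 0], [0, 0, 0]],
  [[0, 0, 0], [0, 0, 0]],
  [[0, 0, 0], [0, 0, 0]],
  [[0, 0, 0], [0, 0, 0]],
  [[0, 0, 0], [0, 0, 0]],
], hand=1, force=15)

```text
time: 4.62
tool_pos: [0.4705, 0.0159, 0.1175]
orientation: [0.087, 0.996, 0.0, -0.0]
force: [-0.4, 0.4, -0.2]
grip_width: 0.0175
gripper_force: 0.0
```

```bash
cat > st.py <<'E'
from h import *
s=read_state();r=R.from_quat(s["orientation"]).as_matrix();x=r[:,0]
print(round(s["time"],2),s["tool_pos"].round(4),"yaw",np.degrees(np.arctan2(x[1],x[0])).round(2),"tilt",r[:,2].round(4),"F",s["force"].round(2),"T",s["ft_torque"].round(3),"w",round(s["grip_width"],4),round(s["gripper_force"],1),"j6",s["joint_positions"][[0,5]].round(3))
E
python3 st.py
```

```text
4.62 [0.4705 0.0159 0.1175] yaw 170.01 tilt [-0.e+00  1.e-04 -1.e+00] F [-0.44  0.38 -0.19] T [ 0.016 -0.161 -0.012] w 0.0175 0.0 j6 [-0.114 -1.511]
```

Request:
carry_out([
  [[0, 0, 0], [0, 0, 0]],
  [[0, 0, 0], [0, 0, 0]],
  [[0, 0, 0], [0, 0, 0]],
])

```text
time: 5.0
tool_pos: [0.4707, 0.0172, 0.1175]
orientation: [0.087, 0.996, 0.001, 0.0]
force: [1.2, 5.2, -0.5]
grip_width: 0.0138
gripper_force: 15.0
```

```bash
python3 st.py
```

```text
5.0 [0.4707 0.0172 0.1175] yaw 169.98 tilt [ 5.0e-04  2.5e-03 -1.0e+00] F [ 1.21  5.2  -0.54] T [ 0.94  -0.303  0.094] w 0.0138 15.0 j6 [-0.114 -1.511]
```

Request:
carry_out([
  [[0, 0.017, 0], [0, 0, 0]],
  [[0, 0.017, 0], [0, 0, -0.03]],
  [[0, 0.017, 0], [0, 0, -0.06]],
  [[0, 0.017, 0], [0, 0, -0.09]],
  [[0, 0.017, 0], [0, 0, -0.12]],
  [[0, 0.017, 0], [0, 0, -0.14]],
  [[0, 0.017, 0], [0, 0, -0.14]],
  [[0, 0.017, 0], [0, 0, -0.14]],
])

```text
time: 6.0
tool_pos: [0.471, 0.0179, 0.1175]
orientation: [0.302, 0.953, 0.0, 0.0]
force: [3.1, 3.7, -2.1]
grip_width: 0.0139
gripper_force: 15.0
```

```bash
python3 st.py
```

```text
6.0 [0.471  0.0179 0.1175] yaw 144.84 tilt [ 1.e-03  7.e-04 -1.e+00] F [ 3.11  3.74 -2.13] T [ 0.726 -0.555  0.032] w 0.0139 15.0 j6 [-0.11  -1.068]
```

Request:
carry_out([
  [[0.01, 0.01, 0], [0, 0, -0.01]],
  [[0.01, 0.01, 0], [0, 0, -0.02]],
  [[0.01, 0.01, 0], [0, 0, -0.03]],
  [[0.01, 0.01, 0], [0, 0, -0.035]],
])

```text
time: 6.5
tool_pos: [0.4712, 0.0181, 0.1175]
orientation: [0.355, 0.935, -0.0, -0.0]
force: [0.6, -0.3, -0.3]
grip_width: 0.0143
gripper_force: 15.0
```

```bash
python3 st.py
```

```text
6.5 [0.4712 0.0181 0.1175] yaw 138.45 tilt [-6.e-04 -8.e-04 -1.e+00] F [ 0.62 -0.32 -0.26] T [ 0.008 -0.092  0.136] w 0.0143 15.0 j6 [-0.109 -0.954]
```

Request:
carry_out([
  [[0, 0, 0], [0, 0, -0.004]],
  [[0, 0, 0], [0, 0, -0.008]],
  [[0, 0, 0], [0, 0, -0.012]],
])

```text
time: 6.88
tool_pos: [0.4712, 0.0182, 0.1175]
orientation: [0.372, 0.928, -0.0, -0.0]
force: [-1.8, -1.6, 0.2]
grip_width: 0.0139
gripper_force: 15.0
```

```bash
python3 st.py
```

```text
6.88 [0.4712 0.0182 0.1175] yaw 136.32 tilt [-5.e-04 -7.e-04 -1.e+00] F [-1.82 -1.57  0.24] T [-0.318  0.037  0.07 ] w 0.0139 15.0 j6 [-0.108 -0.916]
```

Request:
carry_out([
  [[0, 0, 0], [0, 0, -0.004]],
  [[0, 0, 0], [0, 0, -0.008]],
  [[0, 0, 0], [0, 0, -0.012]],
])

```text
time: 7.25
tool_pos: [0.4712, 0.0183, 0.1174]
orientation: [0.39, 0.921, -0.0, -0.0]
force: [-1.6, -3.5, 1.0]
grip_width: 0.0137
gripper_force: 15.0
```

```bash
python3 st.py
```

```text
7.25 [0.4712 0.0183 0.1174] yaw 134.15 tilt [-5.e-04 -6.e-04 -1.e+00] F [-1.64 -3.49  1.03] T [-0.496  0.142  0.126] w 0.0137 15.0 j6 [-0.108 -0.879]
```

Request:
carry_out([
  [[0, 0, 0], [0, 0, -0.004]],
  [[0, 0, 0], [0, 0, -0.008]],
  [[0, 0, 0], [0, 0, -0.012]],
])

```text
time: 7.62
tool_pos: [0.4713, 0.0183, 0.1175]
orientation: [0.407, 0.913, -0.0, -0.0]
force: [-1.8, -3.0, 0.8]
grip_width: 0.014
gripper_force: 15.0
```

```bash
python3 st.py
```

```text
7.62 [0.4713 0.0183 0.1175] yaw 131.98 tilt [-3.e-04 -4.e-04 -1.e+00] F [-1.78 -2.98  0.82] T [-0.717  0.289  0.146] w 0.014 15.0 j6 [-0.108 -0.841]
```

Request:
carry_out([
  [[0, 0, 0], [0, 0, -0.004]],
  [[0, 0, 0], [0, 0, -0.008]],
  [[0, 0, 0], [0, 0, -0.012]],
])

```text
time: 8.0
tool_pos: [0.4714, 0.0184, 0.1175]
orientation: [0.424, 0.906, -0.0, -0.0]
force: [-1.8, -4.9, 1.0]
grip_width: 0.014
gripper_force: 15.0
```

```bash
python3 st.py
```

```text
8.0 [0.4714 0.0184 0.1175] yaw 129.83 tilt [-2.e-04 -3.e-04 -1.e+00] F [-1.81 -4.88  1.05] T [-0.879  0.293  0.146] w 0.014 15.0 j6 [-0.108 -0.803]
```

Request:
carry_out([
  [[-0.003, -0.008, 0], [0, 0, -0.004]],
  [[-0.003, -0.008, 0], [0, 0, -0.008]],
  [[-0.003, -0.008, 0], [0, 0, -0.012]],
])

```text
time: 8.38
tool_pos: [0.4714, 0.0184, 0.1175]
orientation: [0.441, 0.897, 0.001, -0.0]
force: [-0.9, -1.1, -0.0]
grip_width: 0.0141
gripper_force: 15.0
```

```bash
python3 st.py
```

```text
8.38 [0.4714 0.0184 0.1175] yaw 127.64 tilt [ 4.0e-04  1.2e-03 -1.0e+00] F [-0.94 -1.14 -0.05] T [-0.186  0.069  0.135] w 0.0141 15.0 j6 [-0.11  -0.767]
```

Request:
carry_out([
  [[0, 0, 0], [0, 0, -0.004]],
  [[0, 0, 0], [0, 0, -0.008]],
  [[0, 0, 0], [0, 0, -0.012]],
])

```text
time: 8.75
tool_pos: [0.4715, 0.0183, 0.1175]
orientation: [0.458, 0.889, 0.001, -0.0]
force: [0.7, 1.1, -1.2]
grip_width: 0.0141
gripper_force: 15.0
```

```bash
python3 st.py
```

```text
8.75 [0.4715 0.0183 0.1175] yaw 125.47 tilt [ 6.0e-04  1.2e-03 -1.0e+00] F [ 0.66  1.13 -1.21] T [ 0.24  -0.046  0.052] w 0.0141 15.0 j6 [-0.11  -0.729]
```

Request:
carry_out([
  [[0, 0, 0], [0, 0, -0.004]],
  [[0, 0, 0], [0, 0, -0.008]],
  [[0, 0, 0], [0, 0, -0.01]],
])

```text
time: 9.12
tool_pos: [0.4715, 0.0183, 0.1175]
orientation: [0.472, 0.882, 0.001, -0.0]
force: [0.8, 3.3, -2.9]
grip_width: 0.0142
gripper_force: 15.0
```

```bash
python3 st.py
```

```text
9.12 [0.4715 0.0183 0.1175] yaw 123.7 tilt [ 6.0e-04  1.2e-03 -1.0e+00] F [ 0.85  3.32 -2.95] T [ 0.636 -0.213  0.015] w 0.0142 15.0 j6 [-0.11  -0.699]
```

Request:
carry_out([
  [[0.001, 0.006, 0], [0, 0, -0.004]],
  [[0.001, 0.006, 0], [0, 0, -0.008]],
  [[0.001, 0.006, 0], [0, 0, -0.01]],
  [[0.001, 0.006, 0], [0, 0, -0.01]],
])

```text
time: 9.62
tool_pos: [0.4715, 0.0184, 0.1175]
orientation: [0.485, 0.874, 0.0, 0.0]
force: [1.3, 2.2, -3.8]
grip_width: 0.014
gripper_force: 15.0
```

```bash
python3 st.py
```

```text
9.62 [0.4715 0.0184 0.1175] yaw 121.93 tilt [ 5.e-04  1.e-04 -1.e+00] F [ 1.3   2.23 -3.79] T [ 0.426 -0.378 -0.002] w 0.014 15.0 j6 [-0.109 -0.666]
```

Request:
carry_out([
  [[0.002, 0.005, -0.003], [0, 0, -0.004]],
  [[0.002, 0.005, -0.003], [0, 0, -0.008]],
  [[0.002, 0.005, -0.003], [0, 0, -0.01]],
])

```text
time: 10.0
tool_pos: [0.4716, 0.0184, 0.1174]
orientation: [0.499, 0.867, -0.0, 0.0]
force: [-0.0, 0.0, 0.4]
grip_width: 0.0138
gripper_force: 15.1
```

```bash
python3 st.py
```

```text
10.0 [0.4716 0.0184 0.1174] yaw 120.15 tilt [ 4.e-04 -9.e-04 -1.e+00] F [-0.01  0.04  0.43] T [ 0.016 -0.184  0.256] w 0.0138 15.1 j6 [-0.108 -0.634]
```

Request:
carry_out([
  [[0, 0, 0], [0, 0, -0.002]],
  [[0, 0, 0], [0, 0, -0.003]],
])

```text
time: 10.25
tool_pos: [0.4716, 0.0185, 0.1174]
orientation: [0.503, 0.864, -0.0, 0.0]
force: [-0.7, -1.2, 2.1]
grip_width: 0.0143
gripper_force: 15.1
```

```bash
python3 st.py
```

```text
10.25 [0.4716 0.0185 0.1174] yaw 119.62 tilt [ 4.e-04 -8.e-04 -1.e+00] F [-0.68 -1.22  2.09] T [-0.146 -0.036  0.254] w 0.0143 15.1 j6 [-0.108 -0.624]
```

Request:
carry_out([
  [[0, 0, 0], [0, 0, -0.002]],
  [[0, 0, 0], [0, 0, -0.004]],
  [[0, 0, 0], [0, 0, -0.004]],
])

```text
time: 10.62
tool_pos: [0.4716, 0.0185, 0.1174]
orientation: [0.508, 0.861, -0.0, 0.0]
force: [-0.4, -1.7, 3.9]
grip_width: 0.014
gripper_force: 15.3
```

```bash
python3 st.py
python3 - <<'E'
from h import *
s=read_state();c=read_camera("top");im=c["pixels"][180:235,180:270]
w=read_camera("wrist")["pixels"][150:384,100:412]
a=cv2.resize(im[:,:,::-1],(780,477)[0:2],interpolation=cv2.INTER_CUBIC)
cv2.imwrite("pics/t3.png",cv2.resize(w[::-1,::-1,::-1],None,fx=2.4,fy=2.4,interpolation=cv2.INTER_CUBIC))
E
```

```text
10.62 [0.4716 0.0185 0.1174] yaw 118.9 tilt [ 4.e-04 -8.e-04 -1.e+00] F [-0.35 -1.71  3.86] T [-0.398  0.019  0.336] w 0.014 15.3 j6 [-0.108 -0.612]
```

View pics/t3.png

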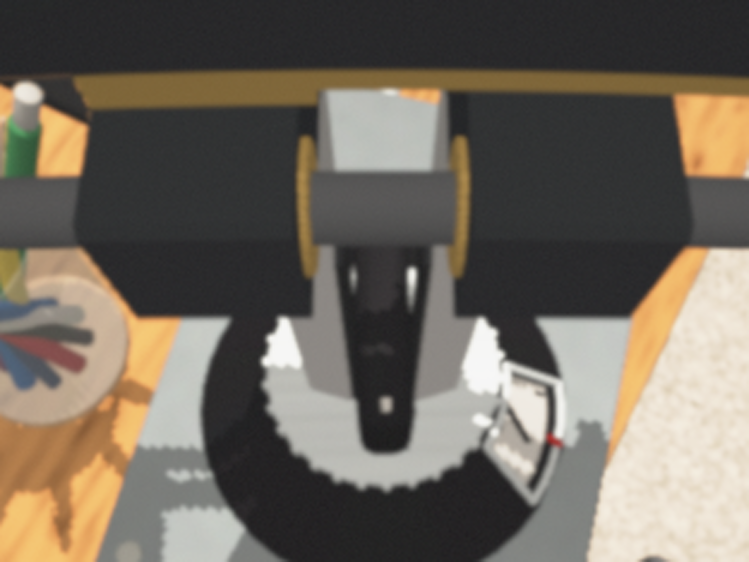

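The drum's 7, seen as a diagonal stroke at (520,420), is close to the red mark at (555,440). The torque rises steadily as I turn on, so the dial has stopped. I'll ease back to take the strain off and check the play.

Request:
carry_out([
  [[0, 0, 0], [0, 0, 0.004]],
  [[0, 0, 0], [0, 0, 0.008]],
  [[0, 0, 0], [0, 0, 0.012]],
  [[0, 0, 0], [0, 0, 0.016]],
])

```text
time: 11.22
tool_pos: [0.4716, 0.0185, 0.1174]
orientation: [0.487, 0.874, -0.0, 0.0]
force: [-1.7, -2.9, 5.0]
grip_width: 0.0143
gripper_force: 15.0
```

```bash
python3 st.py
```

```text
11.22 [0.4716 0.0185 0.1174] yaw 121.77 tilt [ 3.e-04 -5.e-04 -1.e+00] F [-1.69 -2.85  5.  ] T [-0.669  0.059 -0.042] w 0.0143 15.0 j6 [-0.108 -0.662]
```

Request:
carry_out([
  [[0, 0, 0], [0, 0, 0.004]],
  [[0, 0, 0], [0, 0, 0.008]],
  [[0, 0, 0], [0, 0, 0.01]],
])

```text
time: 11.6
tool_pos: [0.4715, 0.0185, 0.1174]
orientation: [0.473, 0.881, -0.0, 0.0]
force: [-1.0, -3.9, 5.2]
grip_width: 0.0138
gripper_force: 15.0
```

```bash
python3 st.py
```

```text
11.6 [0.4715 0.0185 0.1174] yaw 123.55 tilt [ 2.e-04 -5.e-04 -1.e+00] F [-1.04 -3.92  5.22] T [-0.638  0.086 -0.024] w 0.0138 15.0 j6 [-0.108 -0.693]
```

Request:
carry_out([
  [[0, 0, 0], [0, 0, 0.004]],
  [[0, 0, 0], [0, 0, 0.008]],
])

```text
time: 11.85
tool_pos: [0.4715, 0.0185, 0.1174]
orientation: [0.462, 0.887, -0.0, 0.0]
force: [-0.6, -2.7, 5.0]
grip_width: 0.0136
gripper_force: 15.0
```

```bash
python3 st.py
```

```text
11.85 [0.4715 0.0185 0.1174] yaw 125.0 tilt [ 1.e-04 -6.e-04 -1.e+00] F [-0.62 -2.73  4.97] T [-0.585  0.099 -0.056] w 0.0136 15.0 j6 [-0.108 -0.719]
```

Request:
carry_out([
  [[0, 0, 0], [0, 0, 0.004]],
  [[0, 0, 0], [0, 0, 0.006]],
])

```text
time: 12.1
tool_pos: [0.4715, 0.0184, 0.1174]
orientation: [0.454, 0.891, -0.0, 0.0]
force: [-1.4, -3.6, 4.8]
grip_width: 0.0141
gripper_force: 15.0
```

```bash
python3 st.py
```

```text
12.1 [0.4715 0.0184 0.1174] yaw 126.06 tilt [ 0.e+00 -6.e-04 -1.e+00] F [-1.43 -3.56  4.81] T [-0.654  0.114 -0.115] w 0.0141 15.0 j6 [-0.108 -0.737]
```

Request:
carry_out([
  [[0, 0, 0], [0, 0, 0.003]],
  [[0, 0, 0], [0, 0, 0.006]],
])

```text
time: 12.35
tool_pos: [0.4715, 0.0184, 0.1174]
orientation: [0.445, 0.895, -0.0, 0.0]
force: [-1.8, -4.4, 5.6]
grip_width: 0.0137
gripper_force: 15.1
```

```bash
python3 st.py
```

```text
12.35 [0.4715 0.0184 0.1174] yaw 127.12 tilt [ 0.e+00 -6.e-04 -1.e+00] F [-1.84 -4.35  5.56] T [-0.687  0.117 -0.262] w 0.0137 15.1 j6 [-0.108 -0.756]
```

The dial now stops in the other direction too (−0.26 Nm, against +0.26 to +0.34 going forward), so it is caught. I'll go to the middle of the play, then release and lift.

Request:
carry_out([
  [[0, 0, 0], [0, 0, -0.006]],
  [[0, 0, 0], [0, 0, -0.012]],
  [[0, 0, 0], [0, 0, -0.018]],
  [[0, 0, 0], [0, 0, -0.018]],
])

```text
time: 12.85
tool_pos: [0.4715, 0.0185, 0.1174]
orientation: [0.47, 0.883, -0.0, 0.0]
force: [-0.6, -3.4, 5.4]
grip_width: 0.0137
gripper_force: 15.0
```

Request:
carry_out([
  [[0, 0, 0], [0, 0, 0]],
  [[0, 0, 0], [0, 0, 0]],
  [[0, 0, 0], [0, 0, 0]],
  [[0, 0, 0], [0, 0, 0]],
  [[0, 0, 0], [0, 0, 0]],
  [[0, 0, 0], [0, 0, 0]],
], hand=0)

```text
time: 13.6
tool_pos: [0.4715, 0.0189, 0.1172]
orientation: [0.47, 0.883, 0.0, 0.0]
force: [0.2, -0.8, 0.2]
grip_width: 0.0471
gripper_force: 0.0
```

Request:
carry_out([
  [[0, -0.05, 0.2], [0, 0, 0]],
  [[0, -0.05, 0.5], [0, 0, 0]],
  [[0, -0.1, 0.9], [0, 0, 0]],
  [[0, -0.1, 0.9], [0, 0, 0]],
])

```text
time: 14.1
tool_pos: [0.4738, 0.0084, 0.2101]
orientation: [0.47, 0.883, 0.001, 0.003]
force: [-0.2, 0.4, -0.7]
grip_width: 0.0471
gripper_force: 0.0
```

```bash
python3 st.py
```

```text
14.1 [0.4738 0.0084 0.2101] yaw 123.91 tilt [ 6.9e-03 -9.0e-04 -1.0e+00] F [-0.2   0.39 -0.68] T [-0.051 -0.103  0.044] w 0.0471 0.0 j6 [-0.129 -0.721]
```

Request:
carry_out([
  [[0.15, -0.5, 0], [0, 0, 0.04]],
  [[0.19, -0.77, 0], [0, 0, 0.09]],
  [[0.19, -0.77, 0], [0, 0, 0.14]],
  [[0.19, -0.77, 0], [0, 0, 0.195]],
])

```text
time: 14.6
tool_pos: [0.4898, -0.0683, 0.2057]
orientation: [0.18, 0.984, 0.0, -0.001]
force: [0.6, -0.6, 0.0]
grip_width: 0.047
gripper_force: 0.0
```

Request:
carry_out([
  [[0.19, -0.76, 0], [0, 0, 0.05]],
  [[0.19, -0.76, 0], [0, 0, 0.1]],
  [[0.19, -0.76, -0.3], [0, 0, 0.15]],
  [[0.19, -0.76, -0.6], [0, 0, 0.195]],
  [[0.19, -0.76, -0.6], [0, 0, 0.195]],
], hand=0.2)

```text
time: 15.22
tool_pos: [0.507, -0.143, 0.1441]
orientation: [-0.122, 0.993, 0.002, -0.003]
force: [-1.1, -0.2, -0.4]
grip_width: 0.0379
gripper_force: 0.0
```

```bash
python3 st.py
python3 - <<'E'
from h import *
s=read_state();c=read_camera("wrist");P=campose(c,s)
im=c["pixels"][80:384,90:430];cv2.imwrite("pics/h1.png",cv2.resize(im[::-1,::-1,::-1],None,fx=1.9,fy=1.9,interpolation=cv2.INTER_CUBIC))
import pickle;pickle.dump((s,c),open("w2.pkl","wb"))
m=np.array([.513,-.145,.0555]);a=np.radians(14.2)
for t in(-.04,0,.04):
    u=proj(c,P,m+t*np.array([np.cos(a),np.sin(a),0]));print(((429.5-u[0])*1.9).round(),((383.5-u[1])*1.9).round())
E
```

```text
15.22 [ 0.507  -0.143   0.1441] yaw -165.98 tilt [-0.0067  0.0031 -1.    ] F [-1.07 -0.22 -0.35] T [ 0.038 -0.13  -0.033] w 0.0379 0.0 j6 [-0.407 -2.223]
344.0 424.0
344.0 345.0
343.0 271.0
```

View pics/h1.png

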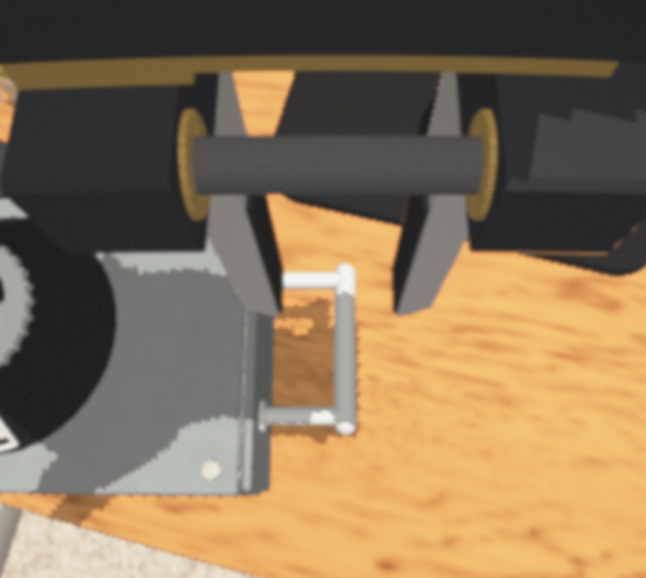

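The bar is at x≈345, from y=265 to y=430, matching the prediction of (.513, −.145).

Request:
carry_out([
  [[0.05, -0.03, -0.1], [0, 0, 0]],
  [[0.05, -0.03, -0.3], [0, 0, 0]],
  [[0.05, -0.03, -0.4], [0, 0, 0]],
  [[0.05, -0.03, -0.4], [0, 0, 0]],
])

```text
time: 15.78
tool_pos: [0.5144, -0.147, 0.1068]
orientation: [-0.123, 0.992, 0.0, -0.0]
force: [-0.6, -0.3, 0.4]
grip_width: 0.0376
gripper_force: 0.0
```

```bash
python3 st.py
```

```text
15.78 [ 0.5144 -0.147   0.1068] yaw -165.9 tilt [-8.e-04  4.e-04 -1.e+00] F [-0.56 -0.26  0.4 ] T [ 0.111 -0.122  0.017] w 0.0376 0.0 j6 [-0.409 -2.226]
```

Request:
carry_out([
  [[-0.01, 0.01, -0.15], [0, 0, 0]],
  [[-0.01, 0.01, -0.35], [0, 0, 0]],
  [[-0.01, 0.01, -0.55], [0, 0, 0]],
  [[-0.01, 0.01, -0.72], [0, 0, 0]],
  [[-0.01, 0.01, -0.72], [0, 0, 0]],
])

```text
time: 16.4
tool_pos: [0.5124, -0.1456, 0.0339]
orientation: [-0.123, 0.992, 0.001, -0.001]
force: [-0.9, 0.9, 0.8]
grip_width: 0.0378
gripper_force: 0.0
```

Request:
carry_out([
  [[0, 0, 0], [0, 0, 0]],
  [[0, 0, 0], [0, 0, 0]],
  [[0, 0, 0], [0, 0, 0]],
  [[0, 0, 0], [0, 0, 0]],
  [[0, 0, 0], [0, 0, 0]],
  [[0, 0, 0], [0, 0, 0]],
], hand=1, force=15)

```text
time: 17.15
tool_pos: [0.5139, -0.146, 0.0357]
orientation: [-0.123, 0.992, -0.0, 0.0]
force: [0.4, 1.0, 6.0]
grip_width: 0.0103
gripper_force: 15.0
```

```bash
python3 st.py
```

```text
17.15 [ 0.5139 -0.146   0.0357] yaw -165.88 tilt [ 0.001  0.    -1.   ] F [0.41 1.05 6.04] T [ 0.343 -0.058 -0.018] w 0.0103 15.0 j6 [-0.407 -2.225]
```

Request:
carry_out([
  [[0.002, -0.01, 0], [0, 0, 0]],
  [[0.005, -0.02, 0], [0, 0, 0]],
  [[0.007, -0.03, 0], [0, 0, 0]],
  [[0.01, -0.04, 0], [0, 0, 0]],
])

```text
time: 17.65
tool_pos: [0.5149, -0.1501, 0.0357]
orientation: [-0.123, 0.992, -0.0, 0.0]
force: [0.3, 1.0, 5.5]
grip_width: 0.0104
gripper_force: 15.0
```

```bash
python3 st.py
```

```text
17.65 [ 0.5149 -0.1501  0.0357] yaw -165.87 tilt [ 9.e-04 -1.e-04 -1.e+00] F [0.31 1.02 5.55] T [ 0.363 -0.05   0.036] w 0.0104 15.0 j6 [-0.414 -2.231]
```

Request:
carry_out([
  [[0.005, -0.02, 0], [0, 0, 0]],
  [[0.01, -0.04, 0], [0, 0, 0]],
  [[0.01, -0.04, 0], [0, 0, 0]],
])

```text
time: 18.02
tool_pos: [0.516, -0.1544, 0.0357]
orientation: [-0.123, 0.992, -0.0, 0.0]
force: [0.2, 1.3, 6.2]
grip_width: 0.0104
gripper_force: 15.0
```

```bash
python3 st.py
```

```text
18.02 [ 0.516  -0.1544  0.0357] yaw -165.87 tilt [ 1.1e-03 -5.0e-04 -1.0e+00] F [0.19 1.3  6.21] T [ 0.264 -0.071 -0.023] w 0.0104 15.0 j6 [-0.42  -2.237]
```

Free. I'll pull on to about 80 mm, then slowly to the stop.

Request:
carry_out([
  [[0.02, -0.07, 0], [0, 0, 0]],
  [[0.04, -0.14, 0], [0, 0, 0]],
  [[0.06, -0.23, 0], [0, 0, 0]],
  [[0.08, -0.32, 0], [0, 0, 0]],
  [[0.105, -0.41, 0], [0, 0, 0]],
  [[0.13, -0.5, 0], [0, 0, 0]],
  [[0.15, -0.59, 0], [0, 0, 0]],
  [[0.165, -0.65, 0], [0, 0, 0]],
  [[0.175, -0.69, 0], [0, 0, 0]],
  [[0.175, -0.69, 0], [0, 0, 0]],
])

```text
time: 19.27
tool_pos: [0.5335, -0.224, 0.0357]
orientation: [-0.123, 0.992, -0.001, 0.0]
force: [-0.3, -0.0, 5.9]
grip_width: 0.0105
gripper_force: 15.0
```

```bash
python3 st.py
```

```text
19.27 [ 0.5335 -0.224   0.0357] yaw -165.87 tilt [ 9.0e-04 -1.2e-03 -1.0e+00] F [-0.33 -0.03  5.92] T [ 0.054 -0.055 -0.066] w 0.0105 15.0 j6 [-0.517 -2.334]
```

Request:
carry_out([
  [[0.005, -0.02, 0], [0, 0, 0]],
  [[0.01, -0.04, 0], [0, 0, 0]],
  [[0.015, -0.06, 0], [0, 0, 0]],
  [[0.02, -0.08, 0], [0, 0, 0]],
  [[0.024, -0.1, 0], [0, 0, 0]],
])

```text
time: 19.9
tool_pos: [0.5355, -0.2323, 0.0357]
orientation: [-0.123, 0.992, 0.001, 0.0]
force: [-0.0, 5.9, 6.7]
grip_width: 0.0106
gripper_force: 15.0
```

```bash
python3 st.py
```

```text
19.9 [ 0.5355 -0.2323  0.0357] yaw -165.91 tilt [ 2.0e-04  1.8e-03 -1.0e+00] F [-0.03  5.95  6.7 ] T [ 1.113 -0.176  0.024] w 0.0106 15.0 j6 [-0.53  -2.347]
```

Request:
carry_out([
  [[0.003, -0.01, 0], [0, 0, 0]],
  [[0.005, -0.02, 0], [0, 0, 0]],
  [[0.005, -0.02, 0], [0, 0, 0]],
])

```text
time: 20.27
tool_pos: [0.5355, -0.2323, 0.0356]
orientation: [-0.122, 0.992, 0.003, -0.0]
force: [-0.2, 7.8, 8.3]
grip_width: 0.0106
gripper_force: 15.0
```

```bash
python3 st.py
```

```text
20.27 [ 0.5355 -0.2323  0.0356] yaw -165.94 tilt [-9.e-04  5.e-03 -1.e+00] F [-0.18  7.8   8.31] T [ 1.45e+00 -1.07e-01 -1.00e-03] w 0.0106 15.0 j6 [-0.531 -2.35 ]
```

At the stop. I'll relax, open to a narrow gap and lift straight up.

Request:
carry_out([
  [[-0.004, 0.015, 0], [0, 0, 0]],
  [[-0.004, 0.018, 0], [0, 0, 0]],
  [[-0.004, 0.018, 0], [0, 0, 0]],
])

```text
time: 20.65
tool_pos: [0.5355, -0.2323, 0.0357]
orientation: [-0.123, 0.992, 0.001, 0.0]
force: [-0.2, 4.5, 6.7]
grip_width: 0.0106
gripper_force: 15.0
```

Request:
carry_out([
  [[0, 0, 0], [0, 0, 0]],
  [[0, 0, 0], [0, 0, 0]],
  [[0, 0, 0], [0, 0, 0]],
  [[0, 0, 0], [0, 0, 0]],
  [[0, 0, 0], [0, 0, 0]],
], hand=0.3)

```text
time: 21.28
tool_pos: [0.5355, -0.2334, 0.0351]
orientation: [-0.123, 0.992, 0.0, -0.0]
force: [-0.0, -0.7, 0.0]
grip_width: 0.033
gripper_force: 0.0
```

Request:
carry_out([
  [[0, 0, 0.15], [0, 0, 0]],
  [[0, 0, 0.4], [0, 0, 0]],
  [[0, 0, 0.7], [0, 0, 0]],
  [[0, 0, 1], [0, 0, 0]],
  [[0, 0, 1], [0, 0, 0]],
])

```text
time: 21.9
tool_pos: [0.5374, -0.2344, 0.1386]
orientation: [-0.123, 0.992, -0.002, 0.003]
force: [0.2, 0.3, -0.4]
grip_width: 0.0328
gripper_force: 0.0
```

Request:
carry_out([
  [[-0.5, -0.1, 0.4], [0, 0, 0]],
  [[-1, -0.1, 0.8], [0, 0, 0]],
  [[-1, -0.1, 0.8], [0, 0, 0]],
  [[-1, -0.1, 0.8], [0, 0, 0]],
])

```text
time: 22.4
tool_pos: [0.4356, -0.2432, 0.2146]
orientation: [-0.123, 0.992, 0.0, 0.0]
force: [0.6, 0.7, 0.0]
grip_width: 0.033
gripper_force: 0.0
```

```bash
python3 st.py
python3 - <<'E'
from h import *
s=read_state();c=read_camera("wrist")
cv2.imwrite("pics/f1.png",cv2.resize(c["pixels"][::-1,::-1,::-1],None,fx=1.5,fy=1.5,interpolation=cv2.INTER_CUBIC))
E
```

```text
22.4 [ 0.4356 -0.2432  0.2146] yaw -165.9 tilt [ 3.e-04  5.e-04 -1.e+00] F [0.56 0.72 0.03] T [ 0.07  -0.088  0.012] w 0.033 0.0 j6 [-0.649 -2.466]
```

View pics/f1.png

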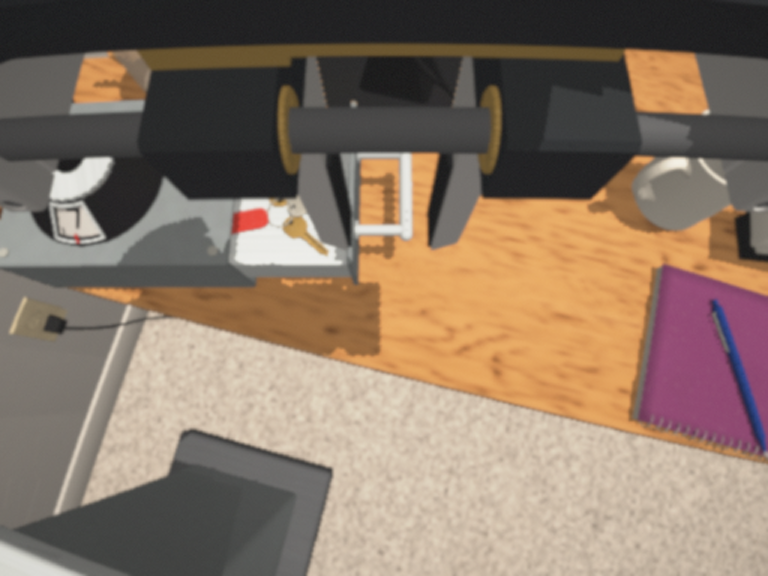

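The picture shows the drawer fully out with the keys visible at (300,235). The 7 is at the mark (78,222), the mug is standing, and the gripper is clear of everything.

```bash
python3 -c "
from plant import *
print(sign_off())"
```

```text
the job is handed in; nothing more can be done
None
```

The dial is on 7 with the lock dropped in, and the drawer is pulled out to its stop. The mug and the clip dish were not touched, and the job is handed in.

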